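# Let the oldest can out of a sloped can lane with its rocker, then restock the lane

## Robot

A 7-joint arm with a two-finger parallel gripper is mounted at the origin on a cart in front of the work surface, level with it; the furniture and walls round the work are solid. World frame = base frame: x ahead of the robot, y to its left, z up, the work surface at z = 0. Lengths are in m, angles in rad, forces in N, time in s.
With the tool pointing down it reaches from about 0.425 to 1.025 m from the base axis. Payload 9.4 kg.
Tool frame: the origin (TCP) lies at the very end of the fingers, on their centre line; the grasp point (between the pads) lies 19 mm behind it; z points along the fingers, y is the line along which they close (so a half turn about z gives the same grasp; the last joint's range is limited). The gripper opens to 93 mm and grips with 3 to 60 N. Pads are 15 mm wide; open, the fingers measure 128 mm over their backs; the gripper's body (75 mm by 188 mm) begins 65 mm behind the grasp point.
Start: joints at [-1.196, 0.599, -0.003, 1.599, 0.002, 0.943, -0.08], TCP at [0.317, 0.652, 0.219] pointing down, gripper open.
Joint ranges: [-2.57, 2.57], [-0.35, 1.97], [-1.29, 1.29], [0.11, 2.56], [-1.05, 4.19], [0.11, 1.86], [-2.63, 2.63]. Speed limits (rad/s): [2.22, 2.22, 3.01, 3.01, 3.14, 3.14, 3.14].

## Interface

Orientations are given as a unit quaternion [x, y, z, w].
In Python, from cell import ctrl, optics gives the robot as it stands.
- The arm moves only by the tool drive_tool, never from a script. Its argument "targets" is a list of rows, each an object of numbers: "claw": the closure, from 0 (fully open) to 1 (shut); "dx", "dy", "dz": the shift along the tool's x, y, z in cm; "wx", "wy", "wz": the turn, a rotation vector about the tool's x, y, z in rad. In form: [{"claw": .., "dx": .., "dy": .., "dz": .., "wx": .., "wy": .., "wz": ..}, ...]. A call has 1 to 20 rows; each row is the pose to reach, as a shift and turn from the pose commanded when the call began, along the tool's axes at that moment; what a row does not reach only later rows make up. A row lasts 1/10 s, in which the tool goes at most 50 mm and 8.59 degrees, less where a joint would pass 70% of its speed; a pose out of reach is approached as far as the arm can. A call with a gripper value outside its range is refused whole. The fingers move at their own pace and stop on an object; "force" is the grip in N (left out, the last holds). Time passes only in rows, so rows that repeat a pose let the fingers close. It gives the time, the measured TCP pose, the force, the opening and the grip force at its end, in the units of the state.
- ctrl.get_obs(): the state, without advancing time (a new reading comes with each control period).
- optics.grab_frame(name): name is "scene" or "top" or "wrist"; returns a dict with "image" (384x512x3 uint8, blue, green, red), "depth" (384x512 float32, m along the optical axis (not along the pixel's ray), 0 where there is no reading), "vfov" (degrees; the focal length in pixels is half the picture's height over the tangent of half this angle, whatever the lens; pixels are square), "cx", "cy" (the principal point, pixels), "k1" (the pictures are not rectified: a ray, as slopes to the right and down, at radius r is drawn at 1 + k1 r^2 times it, then the intrinsics apply), "R" (3x3) and "t" (3): a world point X has camera coordinates R X + t; the wrist camera has in their place "T_tool_cam" (4x4, takes a point from camera to tool coordinates, whose origin is the TCP and whose axes are the flange's). Camera axes: x right, y down, z forward; pixel columns grow to the right and rows downward; lengths in m; the calibration is good to about 2 mm. A picture is of the moment at which its call begins: read the wrist's pose just before it.
- ctrl.sign_off(): hands the job in; it is judged then, once.
The state is a dict: "t": time; "q": joint angles; "dq": joint speeds; "effort": joint torques, N m; "tool_pos": TCP position; "tool_rot": TCP orientation; "wrist_force": force on the tool from outside, world axes, zero at the start; "ft_torque": the same for the moment, N m; "grip_width": finger opening in m; "grip_force": force on a finger pad.
Only numpy, scipy, OpenCV 4.12 (cv2) and the standard library are available. Lean on these libraries where they do the work, as an engineer would, in place of code of your own. Each camera call takes 0.05 s, during which the arm holds its last target. There are 200 camera calls.

## Task

Let the oldest can out of the sloped can lane: press the rocker's pad all the way down so that its gate bar at the other end tips up, hold it until the front can has rolled down into the pick-up bay, and let the rocker come back up so the other cans roll forward to the gate. Then take the new can from its wooden rest and lower it into the open upper end of the lane, lying across it like the others, so that it queues up behind them. Use the pad, never touch the three cans of the lane or let out more than one, do not drop the new can into the lane from a height, and leave the jug and the cup where they stand.

Things in the scene. Friction and masses are not known exactly. Their poses are not given: they have to be found in the camera images.
- track: sloped metal track of the can lane, fixed; place and heading vary. Origin: middle of its floor under the front can at the gate, 50 mm above the counter. x: UPHILL along the track (rises 0.12 rad); y: level, across, to the press pad's side; z: square to the floor. Inside 110 mm wide, floor x = -117 to +224 mm, side walls 20 mm high. A can lies with its axis along y, centre at z = 27 mm, and rolls freely.
- bay_spot (a point): centre of a let-out can at rest in the pick-up bay, the low end of the track (track x = -90, z = 27 mm). Cans at rest touch: at the start the lane's three wait at track x = 0, 54, 109 mm; after one is let out the other two rest at 0 and 54 mm, and one added behind comes to rest at 108 mm.
- load_spot (a point): centre of a can just set down at the open upper end of the lane (track x = 155, y = 0, z = 27 mm). Once one can is out, a can may be set down with its centre at track x = 130 to 180 mm; it then rolls down to the queue. From x = 77 mm up the side walls flare outwards, to 128 mm wide and 32 mm high over the floor.
- rocker (a joint): rocker angle, rad: 0 = rest (pad up; front white bar, the gate, down before the first can; rear bar up), 0.80 = fully pressed, hard stop (gate above the cans, rear bar down between cans 1 and 2). Hinge axis: track x = -6, z = 52.5 mm, along y, on two posts at y = +-75 mm. A spring returns it: 1.4 N at the pad at first, 3.4 N at the end. Press at 0.15 m/s at most; the can then needs about 1 s to the bay.
- press_pad (a point): middle of the upper face of the black press pad, 46 mm (along the track) x 44 mm, on the rocker's uphill arm beside the track. At rest at track x = 64, y = 94, z = 100 mm; it moves on an 85 mm arc round the hinge, fully pressed at x = 78, y = 94, z = 36 mm, some 65 mm lower. Its face tilts 0.35 rad up towards uphill at rest, 0.45 rad down when pressed. The rest of the rocker stays below z = 65 mm.
- can_first_center (a point): a drink can on its side, 54 mm in diameter, 100 mm long, bare ends, plain pale label. The oldest: the lowest of the three in the lane, at the gate. The point is its centre; its y axis is the can's axis.
- can_second_center (a point): a drink can on its side, 54 mm in diameter, 100 mm long, bare ends, plain pale label. The middle one of the three in the lane. The point is its centre.
- can_third_center (a point): a drink can on its side, 54 mm in diameter, 100 mm long, bare ends, plain pale label. The uppermost of the three in the lane. The point is its centre.
- can_new_center (a point): a drink can on its side, 54 mm in diameter, 100 mm long, bare ends, plain pale label. The new can, on a wooden saddle rest on the counter. The point is its centre, 90 mm above the counter at the start; about 0.16 kg. Grasp across its diameter at mid-length, from above; the two saddle boards (22 mm thick, near the can's ends) end 20 mm below the can's axis and, like the base, stay within 30 mm of it sideways.
- can_new: the new can itself: origin at its centre, y axis along the can's axis (either end may lead); its x and z axes turn as it rolls.
- can_first: the oldest can: origin at its centre, y axis along the can's axis
- can_second: the middle can of the lane: origin at its centre, y axis along the can's axis
- can_third: the uppermost can of the lane: origin at its centre, y axis along the can's axis
- milk_jug: a steel milk pitcher, 101 x 70 x 90 mm, standing on the counter; bystander. Origin: centre of its underside
- espresso_cup: a white espresso cup, 59 x 83 x 52 mm, on the counter; bystander. Origin: centre of its underside. To its right stands a fixed pastry display on a wire stand, about 0.35 m high: pass over it or round it

How it is judged:
On the way:
1. the oldest can lies in the pick-up bay, the rocker is back up at rest and the other two cans have rolled forward to the gate (x of can_first_center in the frame of track between -0.102 and -0.08 m and z of can_first_center in the frame of track between 0.015 and 0.036 m and y of can_first_center in the frame of track between -0.015 and 0.015 m and x of can_second_center in the frame of track between -0.012 and 0.012 m and z of can_second_center in the frame of track between 0.015 and 0.036 m and y of can_second_center in the frame of track between -0.015 and 0.015 m and x of can_third_center in the frame of track between 0.042 and 0.068 m and z of can_third_center in the frame of track between 0.015 and 0.036 m and y of can_third_center in the frame of track between -0.015 and 0.015 m and value of joint rocker below 0.06 rad), for 0.2 s.
At the end, for the whole second after the job is handed in: The oldest can lies in the bay against its stop (within 10 mm), the other two at the gate and right behind it (12 mm), the new can right behind them (15 mm), across the track within 0.25 rad; the rocker is at rest (under 0.06 rad), all four cans are still (all of step 1 and x of can_new_center in the frame of track between 0.094 and 0.128 m and z of can_new_center in the frame of track between 0.015 and 0.036 m and y of can_new_center in the frame of track between -0.015 and 0.015 m and angle between the y axis of can_new and the y axis of track, either way round below 0.25 rad and linear speed of each of can_first, can_second, can_third, can_new below 0.03 m/s); the robot touches nothing.
It fails at once if a second can is let out past the gate (x of can_second_center in the frame of track below -0.03 m).
It fails at once if the robot touches a can of the lane (contact force between any of the fingers, the arm and can_first above 0.5 N or contact force between any of the fingers, the arm and can_second above 0.5 N or contact force between any of the fingers, the arm and can_third above 0.5 N).
It fails at once if the new can is let go over the lane with its centre more than 60 mm above the track's floor (about 33 mm above where it would lie) (z of can_new_center in the frame of track above 0.06 m and x of can_new_center in the frame of track between -0.13 and 0.24 m and y of can_new_center in the frame of track between -0.08 and 0.08 m and contact force between the fingers and can_new below 0.05 N).
It fails at once if the jug or the cup is moved by more than 30 mm (distance of any of milk_jug, espresso_cup from where it was at the start of the episode above 0.03 m).
It also fails if it takes over 64 s, if anything falls off the work surface, if the arm or the gripper's body presses on something with over 40 N, if the wrist force passes 120 N, or if a joint passes its speed limit or range.

## Working session

There is one attempt and no reset: what is moved stays moved. The work goes in short steps, Python scripts to look and compute and a tool call to move; the robot and the scene stay as the last step left them, time stands still between calls to the robot, and variables do not carry over. Pictures are saved under pics/ and viewed, at most 10 in all, crops included, and the job is handed in when it is done.

Besides the shell and the picture viewer there is one more tool, called after "Emit:" as name([rows], argument=value, ...), one row to a line, values as JSON. drive_tool: Moves the arm, as the interface text tells. Its arguments: {"type":"object","properties":{"targets":{"type":"array"},"force":{"type":"number"}},"required":["targets"]}

```bash
ls; mkdir -p pics
cat > h.py <<'E'
import numpy as np, cv2
from cell import ctrl, optics
from scipy.spatial.transform import Rotation as Rn
def grab(n):
    o=ctrl.get_obs(); f=optics.grab_frame(n)
    if n=="wrist":
        T=np.eye(4); T[:3,:3]=Rn.from_quat(o["tool_rot"]).as_matrix(); T[:3,3]=o["tool_pos"]
        C=T@np.array(f["T_tool_cam"]); f["Rc"]=C[:3,:3]; f["tc"]=C[:3,3]
    else:
        R=np.array(f["R"]); f["Rc"]=R.T; f["tc"]=-R.T@np.array(f["t"])
    h=f["image"].shape[0]; F=h/2/np.tan(np.radians(f["vfov"])/2)
    f["K"]=np.array([[F,0,f["cx"]],[0,F,f["cy"]],[0,0,1]])
    return f
def slopes(f,uv):
    uv=np.array(uv,float).reshape(-1,1,2)
    return cv2.undistortPoints(uv,f["K"],np.array([f["k1"],0,0,0,0.]),None,None,None).reshape(-1,2)
def cloud(f):
    h,w=f["depth"].shape
    u,v=np.meshgrid(np.arange(w),np.arange(h))
    s=slopes(f,np.stack([u,v],-1).reshape(-1,2))
    d=f["depth"].reshape(-1,1)
    P=np.hstack([s,np.ones((len(s),1))])*d@f["Rc"].T+f["tc"]
    P[d[:,0]==0]=np.nan
    return P.reshape(h,w,3)
E
python3 - <<'E'
from h import *
print(ctrl.get_obs())
fs=[grab(n) for n in("scene","top","wrist")]
for n,f in zip(("scene","top","wrist"),fs):
    print(n,f["vfov"],f["k1"],f["tc"],f["Rc"].round(3).tolist()); np.savez(f"pics/{n}0.npz",P=cloud(f),I=f["image"]); cv2.imwrite(f"pics/{n}0.png",f["image"])
a=np.hstack([cv2.resize(f["image"],(400,300)) for f in fs[:2]])
cv2.imwrite("pics/a.png",np.vstack([a,np.hstack([cv2.resize(fs[2]["image"],(400,300)),np.zeros((300,400,3),np.uint8)])]))
E
```

```text
pics
{'t': 0.0, 'q': array([-1.19571969,  0.60014602, -0.00256925,  1.60011204,  0.00181038,
        0.94289632, -0.07980302]), 'dq': array([ 1.10415148e-03,  9.36372749e-04, -5.67049284e-04,  1.73621347e-04,
        3.52244336e-05, -1.70423438e-03, -8.10045740e-05]), 'effort': array([ 6.70334957e-04, -7.65056777e+01,  1.49742052e+00, -2.52364039e+01,
       -5.24679129e-02,  1.67215336e-02,  1.53943324e-04]), 'tool_pos': array([0.3163027 , 0.65182768, 0.21775087]), 'tool_rot': array([ 2.23931670e-01,  9.74604535e-01, -7.72314448e-04, -1.07334059e-04]), 'wrist_force': array([0.41111662, 0.88321026, 0.30322562]), 'ft_torque': array([-0.04705071,  0.00242282,  0.01349895]), 'grip_force': 0.0, 'grip_width': 0.09290130431971032}
scene 55.0857646356913 -0.0416666018735507 [-0.08088259 -0.53181921  0.89575006] [[0.67, -0.52, 0.529], [-0.742, -0.463, 0.485], [-0.008, -0.718, -0.696]]
top 53.602712631377095 0.04156315866556552 [0.28318129 0.02564888 1.19233151] [[-0.023, -0.983, 0.181], [-1.0, 0.024, 0.001], [-0.005, -0.181, -0.984]]
wrist 66.27321444707906 -0.06928633166492262 [0.25294536 0.68345758 0.38450047] [[0.437, 0.87, 0.23], [0.9, -0.422, -0.114], [-0.002, 0.257, -0.966]]
```

View pics/a.png

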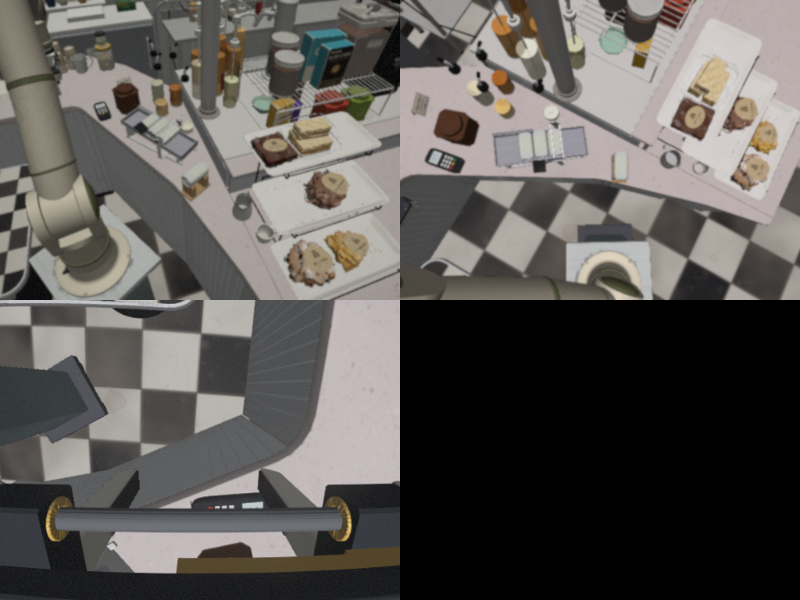

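The track is at about (140,146) in the 400-px top view, with the new can at (220,165), jug at (270,157), cup at (300,167) and pillar at (165,80). I'll enlarge that area.

Run:
```python
from h import *
t=cv2.imread("pics/top0.png")[140:250,100:320]; s=cv2.imread("pics/scene0.png")[110:270,130:350]
cv2.imwrite("pics/b.png",np.vstack([cv2.resize(t,(600,300),interpolation=2),cv2.resize(s,(412,300),interpolation=2) if 0 else np.pad(cv2.resize(s,(412,300)),((0,0),(0,188),(0,0)))]))
P=np.load("pics/top0.npz")["P"]
for u,v in [(180,187),(184,187),(145,187),(160,187),(180,213),(282,213),(347,201),(384,213),(215,187),(212,110)]: print(u,v,P[v,u].round(3))
```

```text
180 187 [0.509 0.24  0.113]
184 187 [0.511 0.23  0.103]
145 187 [0.521 0.354 0.067]
160 187 [0.51  0.297 0.115]
180 213 [0.427 0.231 0.153]
282 213 [ 0.425 -0.052  0.118]
347 201 [ 0.474 -0.268  0.   ]
384 213 [ 0.433 -0.378  0.006]
215 187 [0.52  0.146 0.045]
212 110 [0.698 0.135 0.217]
```

View pics/b.png

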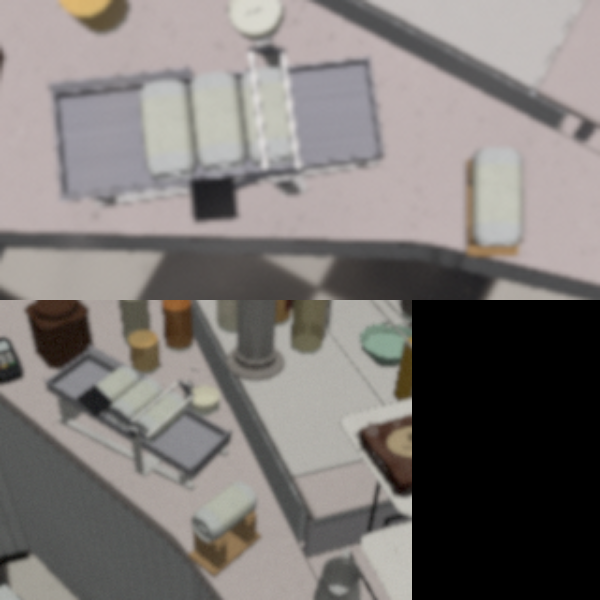

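The top view has the pad at about px (178,213), cans 1–3 at about x=199, 179 and 160 (y≈185), and the new can at (282,212). Uphill is towards +y world and the pad is on the robot's side. Now I'll measure with masks.

```bash
cat > m.py <<'E'
from h import *
def ray(f,uv,z):
    d=np.append(slopes(f,[uv])[0],1)@f["Rc"].T; return f["tc"]+d*(z-f["tc"][2])/d[2]
def comps(m,amin):
    cs,_=cv2.findContours(m.astype(np.uint8),cv2.RETR_EXTERNAL,cv2.CHAIN_APPROX_NONE)
    return [c for c in cs if cv2.contourArea(c)>amin]
def masks(im,roi):
    r=np.zeros(im.shape[:2],bool); x0,y0,x1,y1=roi; r[y0:y1,x0:x1]=1
    b,g,rr=[im[...,i].astype(int) for i in range(3)]
    pale=(g>b+6)&(g>=rr-3)&(g>130)&r
    dark=(im.max(2)<45)&r
    return pale,dark
E
python3 - <<'E'
from m import *
f=grab("top"); im=f["image"]; P=cloud(f)
for u,v in [(160,187),(180,187),(199,187),(178,213),(282,205),(140,187),(230,178),(250,200),(145,165)]: print(u,v,im[v,u],P[v,u].round(3))
pale,dark=masks(im,(110,150,320,240))
for nm,m in(("pale",pale),("dark",dark)):
    for c in comps(m,60):
        (cu,cv_),wh,a=cv2.minAreaRect(c); print(nm,round(cu,1),round(cv_,1),np.round(wh,1),round(a,1),"z.09",ray(f,(cu,cv_),.09).round(4), "cloudmed",np.nanmedian(P[c[:,0,1],c[:,0,0]],0).round(3))
E
```

```text
160 187 [185 196 195] [0.509 0.296 0.12 ]
180 187 [185 196 195] [0.509 0.241 0.11 ]
199 187 [185 196 195] [0.51  0.187 0.103]
178 213 [40 38 38] [0.427 0.235 0.159]
282 205 [186 197 196] [ 0.449 -0.053  0.116]
140 187 [163 154 158] [0.521 0.369 0.069]
230 178 [161 152 155] [0.55  0.1   0.037]
250 200 [175 175 188] [ 0.485  0.04  -0.   ]
145 165 [170 170 181] [0.608 0.376 0.   ]
pale 282.0 211.0 [22. 16.] 90.0 z.09 [ 0.4349 -0.0544  0.09  ] cloudmed [ 0.433 -0.051  0.106]
pale 172.8 183.6 [21.7 41.6] 81.5 z.09 [0.5245 0.2661 0.09  ] cloudmed [0.518 0.262 0.107]
pale 200.0 180.0 [20.1  9.2] 85.2 z.09 [0.5335 0.1855 0.09  ] cloudmed [0.531 0.186 0.101]
dark 178.0 212.1 [11.3 13. ] 84.3 z.09 [0.4389 0.2497 0.09  ] cloudmed [0.43  0.237 0.157]
```

```bash
cat >> m.py <<'E'
def plan(pos,ydir,tilt_up=None):
    """print shift (cm) and rotvec; ydir: tool y direction (world); tool z as near as possible to straight down (or -tilt_up)"""
    o=ctrl.get_obs(); R0=Rn.from_quat(o["tool_rot"])
    z=-np.array([0,0,1.] if tilt_up is None else tilt_up); z/=np.linalg.norm(z)
    y=np.array(ydir,float); y-=z*(y@z); y/=np.linalg.norm(y); x=np.cross(y,z)
    Rt=Rn.from_matrix(np.stack([x,y,z],1)); w=(R0.inv()*Rt).as_rotvec()
    d=R0.inv().apply(np.array(pos)-o["tool_pos"])*100
    print("d",d.round(2),"w",w.round(3),"rows>=",int(np.ceil(max(np.linalg.norm(d)/5,np.linalg.norm(w)/.15))))
E
python3 - <<'E'
from m import *
plan((.53,.23,.28),(-.1,1,0))
P=np.load("pics/top0.npz")["P"].reshape(-1,3)
for y in np.arange(-.15,.65,.1):
    s=P[(abs(P[:,1]-y)<.05)]; print(round(y,2),[round(float(np.nanmax(np.append(s[(abs(s[:,0]-x)<.05),2],-1))),2) for x in np.arange(.35,.75,.1)])
E
```

```text
d [-37.64 -28.65  -6.16] w [-0.001 -0.    -0.551] rows>= 10
-0.15 [0.01, 0.01, 0.27, 0.27]
-0.05 [0.12, 0.12, 0.12, 0.12]
0.05 [0.01, 0.07, 0.07, 0.12]
0.15 [-0.01, 0.13, 0.12, 0.65]
0.25 [-0.88, 0.17, 0.12, 0.34]
0.35 [-0.89, 0.12, 0.12, 0.33]
0.45 [-0.88, 0.11, 0.11, 0.31]
0.55 [0.35, 0.03, 0.13, 0.13]
```

Emit:
drive_tool([
  {"claw": 0,"dx": -10,"dy": -8,"dz": -6,"wz": -0.15},
  {"claw": 0,"dx": -20,"dy": -15,"dz": -6,"wz": -0.3},
  {"claw": 0,"dx": -30,"dy": -22,"dz": -6,"wz": -0.45},
  {"claw": 0,"dx": -37.6,"dy": -28.6,"dz": -6,"wz": -0.55},
  {"claw": 0,"dx": -37.6,"dy": -28.6,"dz": -6,"wz": -0.55},
  {"claw": 0,"dx": -37.6,"dy": -28.6,"dz": -6,"wz": -0.55},
  {"claw": 0,"dx": -37.6,"dy": -28.6,"dz": -6,"wz": -0.55},
  {"claw": 0,"dx": -37.6,"dy": -28.6,"dz": -6,"wz": -0.55},
  {"claw": 0,"dx": -37.6,"dy": -28.6,"dz": -6,"wz": -0.55},
  {"claw": 0,"dx": -37.6,"dy": -28.6,"dz": -6,"wz": -0.55},
  {"claw": 0,"dx": -37.6,"dy": -28.6,"dz": -6,"wz": -0.55},
  {"claw": 0,"dx": -37.6,"dy": -28.6,"dz": -6,"wz": -0.55},
  {"claw": 0,"dx": -37.6,"dy": -28.6,"dz": -6,"wz": -0.55},
  {"claw": 0,"dx": -37.6,"dy": -28.6,"dz": -6,"wz": -0.55},
])

```text
invalid input at $.targets[0]: expected keys claw, dx, dy, dz, wx, wy, wz
```

Run:
```python
from m import *
o=ctrl.get_obs(); print(o["t"],o["tool_pos"],o["tool_rot"],np.abs(o["dq"]).max())
f=grab("wrist"); np.savez("pics/w1.npz",P=cloud(f),I=f["image"]); cv2.imwrite("pics/w1.png",f["image"])
```

```text
0.2 [0.3164285  0.65200401 0.21809779] [ 2.23976123e-01  9.74594525e-01 -4.51647674e-04 -5.93469234e-05] 0.002021034159952127
```

View pics/w1.png

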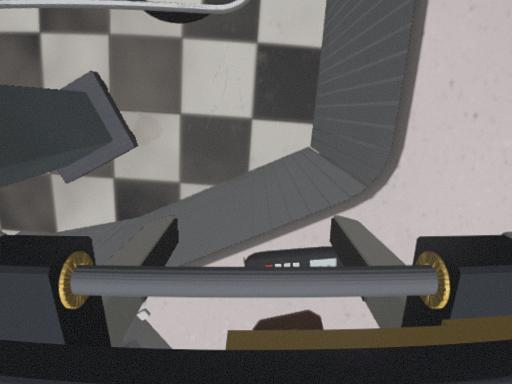

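The move was refused because every row needs all the keys, so the picture is still from the start pose, showing only the floor and the counter edge. I'll resend it with complete rows.

Emit:
drive_tool([
  {"claw": 0,"dx": -10,"dy": -8,"dz": -6,"wx": 0,"wy": 0,"wz": -0.15},
  {"claw": 0,"dx": -20,"dy": -15,"dz": -6,"wx": 0,"wy": 0,"wz": -0.3},
  {"claw": 0,"dx": -30,"dy": -22,"dz": -6,"wx": 0,"wy": 0,"wz": -0.45},
  {"claw": 0,"dx": -37.6,"dy": -28.6,"dz": -6,"wx": 0,"wy": 0,"wz": -0.55},
  {"claw": 0,"dx": -37.6,"dy": -28.6,"dz": -6,"wx": 0,"wy": 0,"wz": -0.55},
  {"claw": 0,"dx": -37.6,"dy": -28.6,"dz": -6,"wx": 0,"wy": 0,"wz": -0.55},
  {"claw": 0,"dx": -37.6,"dy": -28.6,"dz": -6,"wx": 0,"wy": 0,"wz": -0.55},
  {"claw": 0,"dx": -37.6,"dy": -28.6,"dz": -6,"wx": 0,"wy": 0,"wz": -0.55},
  {"claw": 0,"dx": -37.6,"dy": -28.6,"dz": -6,"wx": 0,"wy": 0,"wz": -0.55},
  {"claw": 0,"dx": -37.6,"dy": -28.6,"dz": -6,"wx": 0,"wy": 0,"wz": -0.55},
  {"claw": 0,"dx": -37.6,"dy": -28.6,"dz": -6,"wx": 0,"wy": 0,"wz": -0.55},
  {"claw": 0,"dx": -37.6,"dy": -28.6,"dz": -6,"wx": 0,"wy": 0,"wz": -0.55},
  {"claw": 0,"dx": -37.6,"dy": -28.6,"dz": -6,"wx": 0,"wy": 0,"wz": -0.55},
  {"claw": 0,"dx": -37.6,"dy": -28.6,"dz": -6,"wx": 0,"wy": 0,"wz": -0.55},
])

```text
t: 1.65
tool_pos: [0.5292, 0.2324, 0.2785]
tool_rot: [-0.05, 0.999, 0.0, -0.0]
wrist_force: [0.1, 0.2, 0.1]
grip_width: 0.0934
grip_force: 0.0
```

Run:
```python
from m import *
o=ctrl.get_obs(); print(o["t"],o["tool_pos"],o["tool_rot"],np.abs(o["dq"]).max())
f=grab("wrist"); np.savez("pics/w1.npz",P=cloud(f),I=f["image"]); cv2.imwrite("pics/w1.png",f["image"])
```

```text
1.65 [0.5291685  0.23236055 0.27847577] [-5.03174964e-02  9.98733235e-01  1.81655316e-04 -2.06558901e-04] 0.004637868293416453
```

View pics/w1.png

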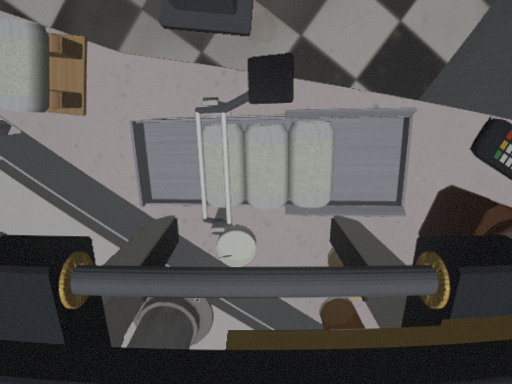

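The wrist view shows the lane clearly: pad at (271,78), cans at x≈223, 266 and 311 (y≈163), bay on the left at (170,160), open upper end on the right at (370,160). The new can is at (22,65). I'll fit the frame from the depth points.

```bash
cat > t.py <<'E'
from m import *
def circ(s,h,r=.027):
    # linear lstsq for circle
    A=np.c_[2*s,2*h,np.ones_like(s)]; x=np.linalg.lstsq(A,s*s+h*h,rcond=None)[0]; return x[0],x[1],np.sqrt(x[2]+x[0]**2+x[1]**2)
d=np.load("pics/w1.npz"); P=d["P"]; I=d["I"].astype(int)
fl=np.vstack([P[130:195,152:193].reshape(-1,3),P[130:195,342:398].reshape(-1,3)]); fl=fl[np.isfinite(fl).all(1)]
c=fl.mean(0); n=np.linalg.svd(fl-c,full_matrices=False)[2][2]; n*=np.sign(n[2]); print("normal",n.round(4),"tilt",np.arccos(n[2]).round(4),"resid",np.abs((fl-c)@n).mean())
ux=-n[:2]; print("uphill from gradient",(np.arctan2(-ux[0],ux[1])).round(4))
# can axes: points of cans
b,g,r=I[...,0],I[...,1],I[...,2]; pale=(g>b+6)&(g>=r-3)&(g>120); pale[:118]=0; pale[210:]=0; pale[:,:200]=0; pale[:,340:]=0
Q=P[pale]; Q=Q[np.isfinite(Q).all(1)]
for yaw in [np.arctan2(-ux[0],ux[1]),0.1]:
  for it in range(3):
    u=np.array([-np.sin(yaw),np.cos(yaw),0]); u-=n*(u@n); u/=np.linalg.norm(u); v=np.cross(n,u)
    S=(Q-c)@u; Y=(Q-c)@v; H=(Q-c)@n
    y0=np.median(Y); res=[]
    for side in (Y<y0-.01),(Y>y0+.01),(Y==Y):
        k0=[np.median(S[(P[pale][np.isfinite(P[pale]).all(1)]==Q).all(1)&side]) for _ in [0]]
        cs=[]
        for px in(223,266,311):
            m=side&(np.abs(S-((P[163,px]-c)@u))<.02)&(H>.02); cs.append(circ(S[m],H[m])[:2]+(np.median(Y[m]),m.sum()))
        res.append(cs)
    res=np.array(res); dy=res[1,:,2]-res[0,:,2]; slope=np.mean((res[1,1:,0]-res[0,1:,0])/dy[1:])
    yaw+=-slope*-1 if False else -slope
  print("yaw",yaw,"slope",slope); print(res[2].round(4));
E
python3 t.py
```

```text
normal [ 0.017  -0.1173  0.993 ] tilt 0.1188 resid 0.0006282042242740362
uphill from gradient 0.144
yaw 0.12635075311434885 slope 0.00017165480094616858
[[-7.330e-02  2.910e-02  2.400e-03  9.860e+02]
 [-1.980e-02  2.840e-02  1.600e-03  1.269e+03]
 [ 3.410e-02  2.830e-02  4.400e-03  1.246e+03]]
yaw 0.1262041242667349 slope -0.0005912921450892397
[[-7.330e-02  2.910e-02  2.400e-03  9.860e+02]
 [-1.980e-02  2.840e-02  1.600e-03  1.269e+03]
 [ 3.410e-02  2.830e-02  4.500e-03  1.247e+03]]
```

```bash
cat >> t.py <<'E'
yaw=.126; up=np.array([-np.sin(yaw)*np.cos(.12),np.cos(yaw)*np.cos(.12),np.sin(.12)]); vy=np.array([-np.cos(yaw),-np.sin(yaw),0]); nz=np.cross(up,vy)
F=P.reshape(-1,3); X=(F-c)@up+.074; Y=(F-c)@vy; Z=(F-c)@nz
for a,b_ in((-.1,-.05),(-.05,-.03),(.15,.2)):
    m=(X>a)&(X<b_)
    for lim in((-.08,-.03),(.03,.08)):
        e=np.arange(lim[0],lim[1],.003); print((a,b_),[(round(float(y*1000)),round(float(np.nanmedian(Z[m&(abs(Y-y)<.0015)])*1000))) for y in e if (m&(abs(Y-y)<.0015)).sum()>5])
m=(abs(Y)<.04)
print("ends",[(round(float(x*1000)),round(float(np.nanmedian(Z[m&(abs(X-x)<.0015)])*1000))) for x in list(np.arange(-.126,-.105,.003))+list(np.arange(.212,.236,.003))if (m&(abs(X-x)<.0015)).sum()>5])
dk=(d["I"].max(2)<50); dk[:54]=0; dk[105:]=0; dk[:,:240]=0; dk[:,300:]=0
cc=max(comps(dk,50),key=cv2.contourArea); mk=np.zeros(dk.shape,np.uint8); cv2.drawContours(mk,[cc],-1,1,-1); k=cv2.erode(mk,np.ones((5,5)))>0
kk=k.ravel(); print("pad XYZ",np.nanmedian(X[kk]),np.nanmedian(Y[kk]),np.nanmedian(Z[kk]),"rect",cv2.minAreaRect(cc))
print("world pad",np.nanmedian(F[kk],0)); pl=F[kk]; pl=pl[np.isfinite(pl).all(1)]; pn=np.linalg.svd(pl-pl.mean(0),full_matrices=False)[2][2]; print("padn",pn)
mY=.0; O=c-.074*up; print("origin (Y=0 guess)",O,"expect z .05")
E
python3 t.py|tail -12
```

```text
[ 3.410e-02  2.830e-02  4.500e-03  1.247e+03]]
(-0.1, -0.05) [(-80, -40), (-77, -41), (-56, 19), (-53, 12), (-50, 0), (-47, 0), (-44, 0), (-41, 0), (-38, 0), (-35, 0), (-32, 0)]
(-0.1, -0.05) [(30, 0), (33, 0), (36, 0), (39, 0), (42, 0), (45, 0), (48, 0), (51, 0), (54, 0), (57, 18), (60, 14), (63, -41), (66, -41), (69, -41), (72, -41), (75, -41), (78, -41)]
(-0.05, -0.03) [(-80, -46), (-77, -45), (-53, 15), (-50, 0), (-47, 0), (-44, 0), (-41, 0), (-38, 0), (-35, 1), (-32, 0)]
(-0.05, -0.03) [(30, 0), (33, 0), (36, 0), (39, 0), (42, 0), (45, 0), (48, 0), (51, 0), (54, 0), (57, 19), (60, -18), (63, -46), (66, -45), (75, -46), (78, -45)]
(0.15, 0.2) [(-62, 31), (-59, 30), (-56, 26), (-53, 15), (-50, 0), (-47, 0), (-44, 0), (-41, 0), (-38, 0), (-35, 0), (-32, 0)]
(0.15, 0.2) [(30, 0), (33, 0), (36, 0), (39, 0), (42, 0), (45, 0), (48, 0), (51, 0), (54, 0), (57, 0), (60, 24), (63, 28), (66, 31), (69, -71), (72, -71), (75, -72), (78, -72)]
ends [(-120, 30), (-117, 17), (-114, 0), (-111, 0), (-108, 0), (-105, 0), (212, 0), (215, 0), (218, 0), (221, 0), (224, 9), (227, 20)]
pad XYZ 0.0663390605582856 0.09689284623384914 0.10141408274155142 rect ((271.0, 78.0), (48.0, 46.0), 90.0)
world pad [0.42942885 0.23840603 0.15916015]
padn [ 0.05588533 -0.44175049  0.89539563]
origin (Y=0 guess) [0.53216855 0.19725489 0.05052787] expect z .05
```

```bash
cat >> m.py <<'E'
yaw=.126; up=np.array([-np.sin(yaw)*np.cos(.12),np.cos(yaw)*np.cos(.12),np.sin(.12)]); vy=np.array([-np.cos(yaw),-np.sin(yaw),0]); nz=np.cross(up,vy)
O=np.array([.53217,.19725,.0502])+.0023*vy+.0005*up
def tr(x,y,z): return O+(x*up+y*vy+z*nz)/1000
def inv(p): p=np.array(p)-O; return np.array([p@up,p@vy,p@nz])*1000
E
python3 - <<'E'
from m import *
print(ctrl.get_obs()["q"].round(3)); print(O,tr(64,94,100),tr(78,94,36),tr(155,0,27))
h=tr(66,94,100); h[2]+=.035; print("hover",h)
for s in(1,-1): plan(h,s*vy)
# subsequent shifts from hover, in tool axes for tool y=vy and y=-vy
for s in(1,-1):
    y=s*vy; z=np.array([0,0,-1.]); x=np.cross(y,z)
    for p in [(66,94,102),(72,94,90),(76,94,75),(78,94,60),(79,94,48),(78.5,94,40),(78.5,94,36)]:
        d=(tr(*p)-h)*100; print(s,p,[round(float(d@a),2) for a in(x,y,z)])
E
```

```text
[-0.426  0.361 -0.116  1.87   0.051  0.914  1.105]
[0.52982585 0.19745344 0.05025986] [0.43009058 0.23680047 0.1572023 ] [0.42738109 0.25819045 0.09533852] [0.51089375 0.34691224 0.09562108]
hover [0.42984105 0.23877035 0.19244173]
d [9.82 1.65 8.61] w [ 0.    -0.    -1.596] rows>= 11
d [9.82 1.65 8.61] w [-0.    -0.     1.545] rows>= 11
1 (66, 94, 102) [0.02, -0.0, 3.3]
1 (72, 94, 90) [-0.72, -0.0, 4.42]
1 (76, 94, 75) [-1.29, 0.0, 5.86]
1 (78, 94, 60) [-1.67, -0.0, 7.33]
1 (79, 94, 48) [-1.91, 0.0, 8.51]
1 (78.5, 94, 40) [-1.96, -0.0, 9.31]
1 (78.5, 94, 36) [-2.01, 0.0, 9.7]
-1 (66, 94, 102) [-0.02, 0.0, 3.3]
-1 (72, 94, 90) [0.72, 0.0, 4.42]
-1 (76, 94, 75) [1.29, -0.0, 5.86]
-1 (78, 94, 60) [1.67, 0.0, 7.33]
-1 (79, 94, 48) [1.91, -0.0, 8.51]
-1 (78.5, 94, 40) [1.96, 0.0, 9.31]
-1 (78.5, 94, 36) [2.01, -0.0, 9.7]
```

Emit:
drive_tool([
  {"claw": 1,"dx": 9.8,"dy": 1.6,"dz": 2,"wx": 0,"wy": 0,"wz": 0.4},
  {"claw": 1,"dx": 9.8,"dy": 1.6,"dz": 4,"wx": 0,"wy": 0,"wz": 0.8},
  {"claw": 1,"dx": 9.8,"dy": 1.6,"dz": 8.6,"wx": 0,"wy": 0,"wz": 1.2},
  {"claw": 1,"dx": 9.8,"dy": 1.6,"dz": 8.6,"wx": 0,"wy": 0,"wz": 1.545},
  {"claw": 1,"dx": 9.8,"dy": 1.6,"dz": 8.6,"wx": 0,"wy": 0,"wz": 1.545},
  {"claw": 1,"dx": 9.8,"dy": 1.6,"dz": 8.6,"wx": 0,"wy": 0,"wz": 1.545},
  {"claw": 1,"dx": 9.8,"dy": 1.6,"dz": 8.6,"wx": 0,"wy": 0,"wz": 1.545},
  {"claw": 1,"dx": 9.8,"dy": 1.6,"dz": 8.6,"wx": 0,"wy": 0,"wz": 1.545},
  {"claw": 1,"dx": 9.8,"dy": 1.6,"dz": 8.6,"wx": 0,"wy": 0,"wz": 1.545},
  {"claw": 1,"dx": 9.8,"dy": 1.6,"dz": 8.6,"wx": 0,"wy": 0,"wz": 1.545},
  {"claw": 1,"dx": 9.8,"dy": 1.6,"dz": 8.6,"wx": 0,"wy": 0,"wz": 1.545},
  {"claw": 1,"dx": 9.8,"dy": 1.6,"dz": 8.6,"wx": 0,"wy": 0,"wz": 1.545},
  {"claw": 1,"dx": 9.8,"dy": 1.6,"dz": 8.6,"wx": 0,"wy": 0,"wz": 1.545},
  {"claw": 1,"dx": 9.8,"dy": 1.6,"dz": 8.6,"wx": 0,"wy": 0,"wz": 1.545},
  {"claw": 1,"dx": 9.8,"dy": 1.6,"dz": 8.6,"wx": 0,"wy": 0,"wz": 1.545},
])

```text
t: 3.2
tool_pos: [0.4308, 0.2372, 0.1926]
tool_rot: [0.662, 0.75, 0.0, -0.0]
wrist_force: [1.1, 0.4, 0.3]
grip_width: 0.0003
grip_force: 0.0
```

Run:
```python
from m import *
o=ctrl.get_obs(); print(o["t"],o["q"].round(2),inv(o["tool_pos"]),o["grip_width"]); h=tr(66,94,100); h[2]+=.035; plan(h,-vy)
f=grab("wrist"); I=f["image"]; P=cloud(f); cv2.imwrite("pics/w2.png",I)
```

```text
3.2 [-0.82  0.37  0.27  2.16 -0.17  0.63 -0.31] [ 68.53038377  93.21472123 135.15288621] 0.00029192832533703856
d [ 0.17 -0.08  0.02] w [ 0.    -0.    -0.001] rows>= 1
```

View pics/w2.png

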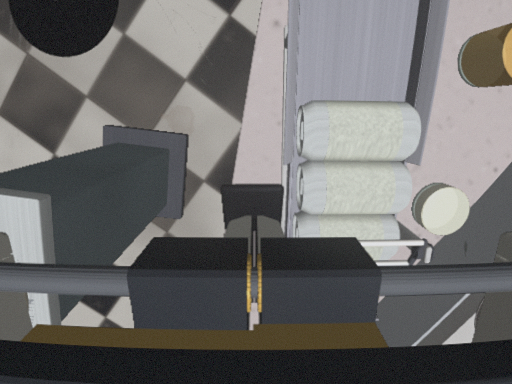

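The closed fingers are right over the pad, which is at (252,200) with the finger tips at about (253,230). I'll press along the arc at 0.1 m/s.

Emit:
drive_tool([
  {"claw": 1,"dx": 0,"dy": 0,"dz": 1.2,"wx": 0,"wy": 0,"wz": 0},
  {"claw": 1,"dx": 0,"dy": 0,"dz": 2.4,"wx": 0,"wy": 0,"wz": 0},
  {"claw": 1,"dx": 0.1,"dy": 0,"dz": 3.3,"wx": 0,"wy": 0,"wz": 0},
  {"claw": 1,"dx": 0.6,"dy": 0,"dz": 4.1,"wx": 0,"wy": 0,"wz": 0},
  {"claw": 1,"dx": 1.0,"dy": 0,"dz": 4.9,"wx": 0,"wy": 0,"wz": 0},
  {"claw": 1,"dx": 1.3,"dy": 0,"dz": 5.8,"wx": 0,"wy": 0,"wz": 0},
  {"claw": 1,"dx": 1.6,"dy": 0,"dz": 6.7,"wx": 0,"wy": 0,"wz": 0},
  {"claw": 1,"dx": 1.8,"dy": 0,"dz": 7.6,"wx": 0,"wy": 0,"wz": 0},
  {"claw": 1,"dx": 1.9,"dy": 0,"dz": 8.5,"wx": 0,"wy": 0,"wz": 0},
  {"claw": 1,"dx": 2.0,"dy": 0,"dz": 9.2,"wx": 0,"wy": 0,"wz": 0},
  {"claw": 1,"dx": 2.0,"dy": 0,"dz": 9.4,"wx": 0,"wy": 0,"wz": 0},
  {"claw": 1,"dx": 2.0,"dy": 0,"dz": 9.4,"wx": 0,"wy": 0,"wz": 0},
])

```text
t: 4.45
tool_pos: [0.4283, 0.2569, 0.0984]
tool_rot: [0.662, 0.75, -0.0, -0.0]
wrist_force: [-1.6, 1.2, 3.3]
grip_width: 0.0003
grip_force: 1.6
```

Emit:
drive_tool([
  {"claw": 1,"dx": 0,"dy": 0,"dz": 0.2,"wx": 0,"wy": 0,"wz": 0},
  {"claw": 1,"dx": 0,"dy": 0,"dz": 0.4,"wx": 0,"wy": 0,"wz": 0},
  {"claw": 1,"dx": 0,"dy": 0,"dz": 0.4,"wx": 0,"wy": 0,"wz": 0},
  {"claw": 1,"dx": 0,"dy": 0,"dz": 0.4,"wx": 0,"wy": 0,"wz": 0},
])

```text
t: 4.85
tool_pos: [0.4283, 0.2569, 0.0962]
tool_rot: [0.662, 0.749, 0.001, -0.0]
wrist_force: [-5.4, -1.0, 24.2]
grip_width: 0.0002
grip_force: 11.5
```

Run:
```python
from m import *
o=ctrl.get_obs(); print(o["t"],inv(o["tool_pos"]),o["wrist_force"])
f=grab("top"); s=grab("scene"); w=grab("wrist")
a=cv2.resize(f["image"][140:250,100:320],(600,300)); b=cv2.resize(w["image"],(400,300))
c=cv2.resize(s["image"][130:250,130:290],(400,300)); cv2.imwrite("pics/p1.png",np.vstack([np.pad(a,((0,0),(0,200),(0,0))),np.hstack([b,c])]))
```

```text
4.85 [76.67261075 93.23664802 36.98077117] [-5.35333651 -1.00056202 24.24014973]
```

View pics/p1.png

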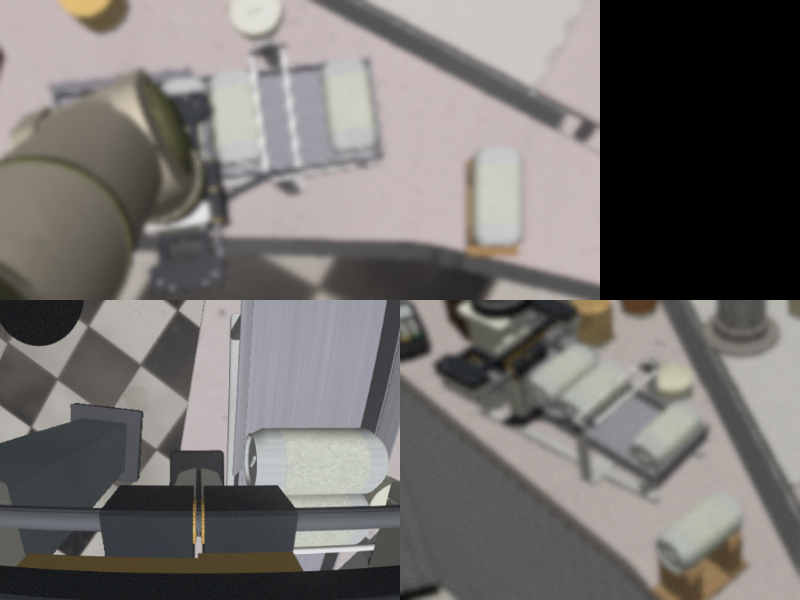

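The pad is at its stop (24 N). The front can is in the bay (crop (350,105)) and the other two are held behind the rear bar. I'll hold briefly, then release back along the arc.

Emit:
drive_tool([
  {"claw": 1,"dx": 0,"dy": 0,"dz": -0.1,"wx": 0,"wy": 0,"wz": 0},
  {"claw": 1,"dx": 0,"dy": 0,"dz": -0.1,"wx": 0,"wy": 0,"wz": 0},
  {"claw": 1,"dx": 0,"dy": 0,"dz": -0.1,"wx": 0,"wy": 0,"wz": 0},
  {"claw": 1,"dx": 0,"dy": 0,"dz": -0.1,"wx": 0,"wy": 0,"wz": 0},
  {"claw": 1,"dx": 0,"dy": 0,"dz": -1.2,"wx": 0,"wy": 0,"wz": 0},
  {"claw": 1,"dx": -0.1,"dy": 0,"dz": -2.4,"wx": 0,"wy": 0,"wz": 0},
  {"claw": 1,"dx": -0.3,"dy": 0,"dz": -3.6,"wx": 0,"wy": 0,"wz": 0},
  {"claw": 1,"dx": -0.7,"dy": 0,"dz": -4.8,"wx": 0,"wy": 0,"wz": 0},
  {"claw": 1,"dx": -1.3,"dy": 0,"dz": -6.0,"wx": 0,"wy": 0,"wz": 0},
  {"claw": 1,"dx": -1.8,"dy": 0,"dz": -7.2,"wx": 0,"wy": 0,"wz": 0},
  {"claw": 1,"dx": -1.8,"dy": 0,"dz": -9,"wx": 0,"wy": 0,"wz": 0},
  {"claw": 1,"dx": -1.8,"dy": 0,"dz": -12,"wx": 0,"wy": 0,"wz": 0},
  {"claw": 1,"dx": -1.8,"dy": 0,"dz": -16,"wx": 0,"wy": 0,"wz": 0},
  {"claw": 1,"dx": -1.8,"dy": 0,"dz": -18,"wx": 0,"wy": 0,"wz": 0},
  {"claw": 1,"dx": -1.8,"dy": 0,"dz": -18,"wx": 0,"wy": 0,"wz": 0},
])

```text
t: 6.5
tool_pos: [0.4319, 0.2394, 0.2778]
tool_rot: [0.662, 0.749, 0.003, 0.0]
wrist_force: [0.5, 0.1, -0.8]
grip_width: 0.0006
grip_force: 0.0
```

Run:
```python
from m import *
f=grab("top"); P=cloud(f); im=f["image"]
pale,_=masks(im,(250,180,300,240)); c=max(comps(pale,50),key=cv2.contourArea); print(cv2.minAreaRect(c))
# new can: points above z=.075 near (.43,-.053)
Q=P.reshape(-1,3); q=Q[(abs(Q[:,0]-.435)<.09)&(abs(Q[:,1]+.053)<.06)&(Q[:,2]>.085)]
print(len(q),q.min(0),q.max(0),np.median(q,0)); a=np.linalg.svd((q-q.mean(0))[:,:2],full_matrices=False)[2][0]; print("axis",a,np.arctan2(a[1],a[0]))
print(ctrl.get_obs()["q"].round(2)); plan((.40,-.06,.28),(0,1,0))
```

```text
((282.0, 210.5), (21.0, 16.0), 90.0)
619 [ 0.38205277 -0.07930438  0.08619405] [ 0.48302099 -0.02629718  0.12082222] [ 0.43103139 -0.05120183  0.11287705]
axis [-0.99975571  0.02210242] 3.119488432390291
[-0.88  0.25  0.32  2.07 -0.11  0.83 -0.37]
d [-29.3   -6.78  -0.46] w [ 0.003  0.    -1.447] rows>= 10
```

Emit:
drive_tool([
  {"claw": 0,"dx": -8,"dy": -2,"dz": -0.5,"wx": 0,"wy": 0,"wz": -0.3},
  {"claw": 0,"dx": -16,"dy": -4,"dz": -0.5,"wx": 0,"wy": 0,"wz": -0.6},
  {"claw": 0,"dx": -23,"dy": -6,"dz": -0.5,"wx": 0,"wy": 0,"wz": -0.9},
  {"claw": 0,"dx": -29,"dy": -9,"dz": 0,"wx": 0,"wy": 0,"wz": -1.2},
  {"claw": 0,"dx": -29,"dy": -10,"dz": 2,"wx": 0,"wy": 0,"wz": -1.46},
  {"claw": 0,"dx": -29,"dy": -10,"dz": 4,"wx": 0,"wy": 0,"wz": -1.46},
  {"claw": 0,"dx": -29,"dy": -10,"dz": 4,"wx": 0,"wy": 0,"wz": -1.46},
  {"claw": 0,"dx": -29,"dy": -10,"dz": 4,"wx": 0,"wy": 0,"wz": -1.46},
  {"claw": 0,"dx": -29,"dy": -10,"dz": 4,"wx": 0,"wy": 0,"wz": -1.46},
  {"claw": 0,"dx": -29,"dy": -10,"dz": 4,"wx": 0,"wy": 0,"wz": -1.46},
  {"claw": 0,"dx": -29,"dy": -10,"dz": 4,"wx": 0,"wy": 0,"wz": -1.46},
  {"claw": 0,"dx": -29,"dy": -10,"dz": 4,"wx": 0,"wy": 0,"wz": -1.46},
  {"claw": 0,"dx": -29,"dy": -10,"dz": 4,"wx": 0,"wy": 0,"wz": -1.46},
  {"claw": 0,"dx": -29,"dy": -10,"dz": 4,"wx": 0,"wy": 0,"wz": -1.46},
])

```text
t: 7.95
tool_pos: [0.3669, -0.061, 0.2343]
tool_rot: [-0.006, 1.0, -0.0, -0.0]
wrist_force: [0.3, -0.5, 0.9]
grip_width: 0.0933
grip_force: 0.0
```

Run:
```python
from m import *
o=ctrl.get_obs(); print(o["t"],o["q"].round(2),o["tool_pos"],o["tool_rot"],o["grip_width"])
t=grab("top"); P=cloud(t).reshape(-1,3); Z=np.stack([(P-O)@up,(P-O)@vy,(P-O)@nz],1)*1000
m=(abs(Z[:,1])<40)&(Z[:,2]>15)&(Z[:,2]<60)
h=np.arange(-120,140,10); print([(int(x),int(np.nanmax(np.append(Z[m&(abs(Z[:,0]-x)<5),2],-1)))) for x in h])
f=grab("wrist"); P=cloud(f); cv2.imwrite("pics/w3.png",np.hstack([f["image"][:,:],np.pad(cv2.resize(t["image"][140:250,100:320],(288,144)),((0,240),(0,0),(0,0)))]))
Q=P.reshape(-1,3); q=Q[(abs(Q[:,0]-.435)<.09)&(abs(Q[:,1]+.053)<.05)&(Q[:,2]>.095)&(Q[:,2]<.13)]
a=np.linalg.svd((q-q.mean(0))[:,:2],full_matrices=False)[2][0]; print(len(q),np.percentile(q,[1,50,99],axis=0).round(4).tolist(),"axis",a)
```

```text
7.95 [-0.21  0.15  0.25  2.34 -0.06  0.66  1.67] [ 0.36692403 -0.061045    0.23431198] [-5.68644834e-03  9.99983755e-01 -3.29091749e-05 -3.90066890e-04] 0.0932561510405053
[(-120, 37), (-110, 51), (-100, 56), (-90, 57), (-80, 58), (-70, 53), (-60, 39), (-50, -1), (-40, -1), (-30, 50), (-20, 52), (-10, 57), (0, 58), (10, 59), (20, 51), (30, 49), (40, 59), (50, 58), (60, 57), (70, 53), (80, 45), (90, -1), (100, -1), (110, -1), (120, -1), (130, -1)]
3398 [[0.3837, -0.0802, 0.0962], [0.42, -0.0543, 0.1137], [0.464, -0.0279, 0.1185]] axis [ 0.99888873 -0.04713065]
```

View pics/w3.png

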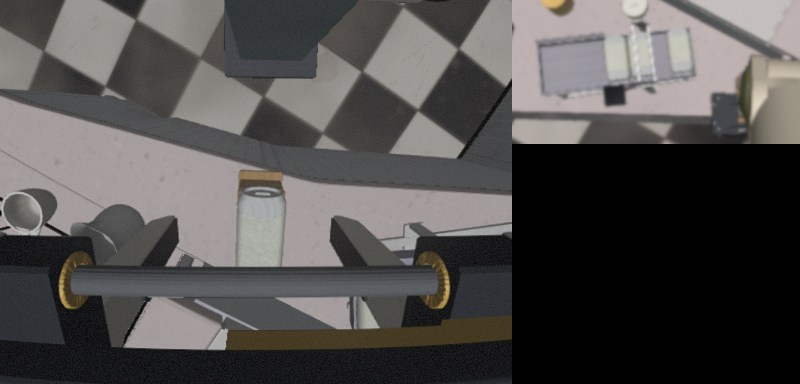

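The lane state is right: cans at about -90, 0 and 54 mm, with the rocker up. The new can is under the open fingers at (262,230) in the wrist view, a bit ahead of them. Next I'll plan the grasp.

Run:
```python
from m import *
plan((.4325,-.0535,.073),(.035,1,0))
```

```text
d [-6.55  0.67 16.15] w [-0.    -0.     0.047] rows>= 4
```

Emit:
drive_tool([
  {"claw": 0,"dx": -4,"dy": 0.7,"dz": 0,"wx": 0,"wy": 0,"wz": 0.047},
  {"claw": 0,"dx": -6.6,"dy": 0.7,"dz": 2,"wx": 0,"wy": 0,"wz": 0.047},
  {"claw": 0,"dx": -6.6,"dy": 0.7,"dz": 5,"wx": 0,"wy": 0,"wz": 0.047},
  {"claw": 0,"dx": -6.6,"dy": 0.7,"dz": 8,"wx": 0,"wy": 0,"wz": 0.047},
  {"claw": 0,"dx": -6.6,"dy": 0.7,"dz": 11,"wx": 0,"wy": 0,"wz": 0.047},
  {"claw": 0,"dx": -6.6,"dy": 0.7,"dz": 13,"wx": 0,"wy": 0,"wz": 0.047},
  {"claw": 0,"dx": -6.6,"dy": 0.7,"dz": 15,"wx": 0,"wy": 0,"wz": 0.047},
  {"claw": 0,"dx": -6.6,"dy": 0.7,"dz": 16.1,"wx": 0,"wy": 0,"wz": 0.047},
  {"claw": 0,"dx": -6.6,"dy": 0.7,"dz": 16.1,"wx": 0,"wy": 0,"wz": 0.047},
  {"claw": 0,"dx": -6.6,"dy": 0.7,"dz": 16.1,"wx": 0,"wy": 0,"wz": 0.047},
])

```text
t: 9.05
tool_pos: [0.4331, -0.0532, 0.0737]
tool_rot: [0.017, 1.0, -0.0, -0.0]
wrist_force: [-0.4, -0.1, -1.2]
grip_width: 0.0932
grip_force: 0.0
```

Emit:
drive_tool([
  {"claw": 0.3,"dx": 0,"dy": 0,"dz": 0,"wx": 0,"wy": 0,"wz": 0},
  {"claw": 0.5,"dx": 0,"dy": 0,"dz": 0,"wx": 0,"wy": 0,"wz": 0},
  {"claw": 0.5,"dx": 0,"dy": 0,"dz": 0,"wx": 0,"wy": 0,"wz": 0},
  {"claw": 0.5,"dx": 0,"dy": 0,"dz": 0,"wx": 0,"wy": 0,"wz": 0},
  {"claw": 0.5,"dx": 0,"dy": 0,"dz": 0,"wx": 0,"wy": 0,"wz": 0},
], force=12)

```text
t: 9.55
tool_pos: [0.4333, -0.0531, 0.0738]
tool_rot: [0.017, 1.0, 0.0, 0.0]
wrist_force: [0.0, -0.3, -0.3]
grip_width: 0.0576
grip_force: 0.0
```

Emit:
drive_tool([
  {"claw": 0.6,"dx": 0,"dy": 0,"dz": 0,"wx": 0,"wy": 0,"wz": 0},
  {"claw": 0.6,"dx": 0,"dy": 0,"dz": 0,"wx": 0,"wy": 0,"wz": 0},
  {"claw": 0.6,"dx": 0,"dy": 0,"dz": 0,"wx": 0,"wy": 0,"wz": 0},
  {"claw": 0.6,"dx": 0,"dy": 0,"dz": 0,"wx": 0,"wy": 0,"wz": 0},
  {"claw": 0.6,"dx": 0,"dy": 0,"dz": -1,"wx": 0,"wy": 0,"wz": 0},
  {"claw": 0.6,"dx": 0,"dy": 0,"dz": -3,"wx": 0,"wy": 0,"wz": 0},
  {"claw": 0.6,"dx": 0,"dy": 0,"dz": -6,"wx": 0,"wy": 0,"wz": 0},
  {"claw": 0.6,"dx": 0,"dy": 0,"dz": -10,"wx": 0,"wy": 0,"wz": 0},
  {"claw": 0.6,"dx": 0,"dy": 0,"dz": -14,"wx": 0,"wy": 0,"wz": 0},
  {"claw": 0.6,"dx": 0,"dy": 0,"dz": -18,"wx": 0,"wy": 0,"wz": 0},
  {"claw": 0.6,"dx": 0,"dy": 0,"dz": -20,"wx": 0,"wy": 0,"wz": 0},
  {"claw": 0.6,"dx": 0,"dy": 0,"dz": -20,"wx": 0,"wy": 0,"wz": 0},
  {"claw": 0.6,"dx": 0,"dy": 0,"dz": -20,"wx": 0,"wy": 0,"wz": 0},
])

```text
t: 10.85
tool_pos: [0.4326, -0.0529, 0.2735]
tool_rot: [0.017, 1.0, 0.0, 0.0]
wrist_force: [-0.5, 0.2, -2.6]
grip_width: 0.0533
grip_force: 12.0
```

Run:
```python
from m import *
o=ctrl.get_obs(); print(o["t"],o["q"].round(2),o["tool_pos"],o["tool_rot"],o["grip_width"],o["grip_force"])
f=grab("wrist"); P=cloud(f); R=Rn.from_quat(o["tool_rot"]); cv2.imwrite("pics/w4.png",f["image"])
Q=R.inv().apply(P.reshape(-1,3)-o["tool_pos"]); img=f["image"].astype(int)
m=(abs(Q[:,1])<.03)&(Q[:,2]<.03)&(Q[:,2]>-.06)&(abs(Q[:,0])<.1); q=Q[m]; print(len(q),np.percentile(q,[1,50,99],axis=0).round(4).tolist())
# axis dir in tool frame from top points
k=q[q[:,2]<np.percentile(q[:,2],50)]; print(np.linalg.svd(k-k.mean(0),full_matrices=False)[2][0])
# load pose: grasp point at track (168,0,27+), tool z = -nz, raised 60 mm
for zz in (100,34): p=tr(168,0,zz)-.019*nz*1; plan(p,up,nz)
```

```text
10.85 [-0.26  0.18  0.29  2.18 -0.07  0.8   1.62] [ 0.43257977 -0.05289401  0.27345246] [1.66283900e-02 9.99861718e-01 1.92777554e-04 6.34027434e-05] 0.053256832580840824 11.997827142477036
15886 [[-0.0398, -0.0283, -0.0527], [0.0179, 0.0003, -0.0401], [0.0495, 0.0286, 0.0023]]
[-0.99992171  0.0088582  -0.00883736]
d [-6.44 40.86 12.19] w [-0.12   0.008 -0.159] rows>= 9
d [-6.32 41.64 18.74] w [-0.12   0.008 -0.159] rows>= 10
```

View pics/w4.png

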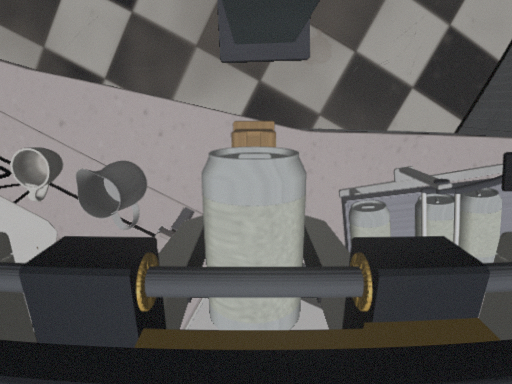

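Emit:
drive_tool([
  {"claw": 0.6,"dx": -0.6,"dy": 4,"dz": 0,"wx": -0.02,"wy": 0,"wz": -0.03},
  {"claw": 0.6,"dx": -1.3,"dy": 8,"dz": 0,"wx": -0.04,"wy": 0,"wz": -0.05},
  {"claw": 0.6,"dx": -1.9,"dy": 12,"dz": 0,"wx": -0.06,"wy": 0,"wz": -0.08},
  {"claw": 0.6,"dx": -2.5,"dy": 16,"dz": 0,"wx": -0.08,"wy": 0,"wz": -0.1},
  {"claw": 0.6,"dx": -3.1,"dy": 20,"dz": 0,"wx": -0.1,"wy": 0,"wz": -0.13},
  {"claw": 0.6,"dx": -3.8,"dy": 24,"dz": 0,"wx": -0.12,"wy": 0.008,"wz": -0.159},
  {"claw": 0.6,"dx": -4.4,"dy": 28,"dz": 0,"wx": -0.12,"wy": 0.008,"wz": -0.159},
  {"claw": 0.6,"dx": -5,"dy": 32,"dz": 1,"wx": -0.12,"wy": 0.008,"wz": -0.159},
  {"claw": 0.6,"dx": -5.7,"dy": 36,"dz": 4,"wx": -0.12,"wy": 0.008,"wz": -0.159},
  {"claw": 0.6,"dx": -6.4,"dy": 39.5,"dz": 7,"wx": -0.12,"wy": 0.008,"wz": -0.159},
  {"claw": 0.6,"dx": -6.4,"dy": 40.9,"dz": 9,"wx": -0.12,"wy": 0.008,"wz": -0.159},
  {"claw": 0.6,"dx": -6.4,"dy": 40.9,"dz": 9,"wx": -0.12,"wy": 0.008,"wz": -0.159},
  {"claw": 0.6,"dx": -6.4,"dy": 40.9,"dz": 9,"wx": -0.12,"wy": 0.008,"wz": -0.159},
  {"claw": 0.6,"dx": -6.4,"dy": 40.9,"dz": 9,"wx": -0.12,"wy": 0.008,"wz": -0.159},
])

```text
t: 12.3
tool_pos: [0.5113, 0.3519, 0.1838]
tool_rot: [-0.062, 0.996, 0.06, -0.003]
wrist_force: [0.4, -0.5, -2.3]
grip_width: 0.0536
grip_force: 12.0
```

Run:
```python
from m import *
o=ctrl.get_obs(); print(o["t"],inv(o["tool_pos"]),o["wrist_force"],o["grip_force"],o["grip_width"])
for zz in (40,31,28): plan(tr(168,0,zz-16.3),up,nz)
f=grab("wrist"); cv2.imwrite("pics/w5.png",f["image"]); P=cloud(f).reshape(-1,3)
Z=np.stack([(P-O)@up,(P-O)@vy,(P-O)@nz],1)*1000
R=Rn.from_quat(o["tool_rot"]); Q=R.inv().apply(P-o["tool_pos"])
m=(abs(Q[:,1])<.02)&(Q[:,2]<0)&(Q[:,2]>-.06)&(abs(Q[:,0])<.1); print("can end track y",np.nanpercentile(Z[m][:,1],[1,90,99]))
for lo,hi in((150,200),): 
    e=np.arange(45,80,3); mm=(Z[:,0]>lo)&(Z[:,0]<hi)&(Z[:,2]<40); print([(int(y),int(np.median(Z[mm&(abs(Z[:,1]-y)<1.5),2]))) for y in e if (mm&(abs(Z[:,1]-y)<1.5)).sum()>4])
```

```text
12.3 [170.4506645   -1.07008874 113.97728308] [ 0.43480643 -0.47249131 -2.2566818 ] 11.99779897928238 0.05360314964071975
d [ 0.12 -0.24  9.03] w [-0.001  0.002 -0.002] rows>= 2
d [ 0.12 -0.24  9.93] w [-0.001  0.002 -0.002] rows>= 2
d [ 0.12 -0.24 10.23] w [-0.001  0.002 -0.002] rows>= 3
can end track y [-39.86404822  45.28535343  48.43757892]
[(45, 0), (48, 0), (51, 0), (54, 0), (57, 23), (60, 27), (63, 31), (66, -66), (69, -71), (72, -71), (75, -71), (78, -71)]
```

View pics/w5.png

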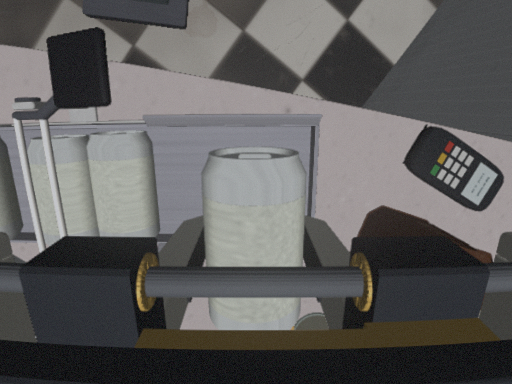

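The can hangs square over the open upper end, with its near end at (255,152) and the near wall at y≈120. The queue is at the left, with cans at x≈62 and 122. I'll lower it slowly.

Emit:
drive_tool([
  {"claw": 0.6,"dx": 0.1,"dy": -0.2,"dz": 2,"wx": 0,"wy": 0,"wz": 0},
  {"claw": 0.6,"dx": 0.1,"dy": -0.2,"dz": 4,"wx": 0,"wy": 0,"wz": 0},
  {"claw": 0.6,"dx": 0.1,"dy": -0.2,"dz": 6,"wx": 0,"wy": 0,"wz": 0},
  {"claw": 0.6,"dx": 0.1,"dy": -0.2,"dz": 7.5,"wx": 0,"wy": 0,"wz": 0},
  {"claw": 0.6,"dx": 0.1,"dy": -0.2,"dz": 8.5,"wx": 0,"wy": 0,"wz": 0},
  {"claw": 0.6,"dx": 0.1,"dy": -0.2,"dz": 9.2,"wx": 0,"wy": 0,"wz": 0},
  {"claw": 0.6,"dx": 0.1,"dy": -0.2,"dz": 9.6,"wx": 0,"wy": 0,"wz": 0},
  {"claw": 0.6,"dx": 0.1,"dy": -0.2,"dz": 9.9,"wx": 0,"wy": 0,"wz": 0},
  {"claw": 0.6,"dx": 0.1,"dy": -0.2,"dz": 9.9,"wx": 0,"wy": 0,"wz": 0},
  {"claw": 0.6,"dx": 0.1,"dy": -0.2,"dz": 9.9,"wx": 0,"wy": 0,"wz": 0},
])

```text
t: 13.35
tool_pos: [0.5091, 0.3632, 0.0855]
tool_rot: [-0.063, 0.996, 0.06, -0.003]
wrist_force: [0.2, -0.1, -2.1]
grip_width: 0.0535
grip_force: 12.0
```

Emit:
drive_tool([
  {"claw": 0.6,"dx": 0,"dy": 0,"dz": 0.1,"wx": 0,"wy": 0,"wz": 0},
  {"claw": 0.6,"dx": 0,"dy": 0,"dz": 0.2,"wx": 0,"wy": 0,"wz": 0},
  {"claw": 0.6,"dx": 0,"dy": 0,"dz": 0.3,"wx": 0,"wy": 0,"wz": 0},
  {"claw": 0.6,"dx": 0,"dy": 0,"dz": 0.3,"wx": 0,"wy": 0,"wz": 0},
  {"claw": 0.6,"dx": 0,"dy": 0,"dz": 0.3,"wx": 0,"wy": 0,"wz": 0},
])

```text
t: 13.85
tool_pos: [0.5088, 0.3635, 0.0821]
tool_rot: [-0.063, 0.996, 0.06, -0.003]
wrist_force: [0.2, 0.4, -2.0]
grip_width: 0.0536
grip_force: 12.0
```

Run:
```python
from m import *
o=ctrl.get_obs(); print(o["t"],inv(o["tool_pos"]),o["wrist_force"],o["grip_width"])
```

```text
13.85 [1.69963747e+02 1.29160237e-02 1.15565247e+01] [ 0.17720886  0.40484667 -2.0136237 ] 0.0535622962403632
```

Emit:
drive_tool([
  {"claw": 0.6,"dx": 0,"dy": 0,"dz": 0.1,"wx": 0,"wy": 0,"wz": 0},
  {"claw": 0.6,"dx": 0,"dy": 0,"dz": 0.2,"wx": 0,"wy": 0,"wz": 0},
  {"claw": 0.6,"dx": 0,"dy": 0,"dz": 0.2,"wx": 0,"wy": 0,"wz": 0},
])

```text
t: 14.15
tool_pos: [0.5089, 0.3636, 0.0811]
tool_rot: [-0.063, 0.996, 0.06, -0.003]
wrist_force: [-2.1, -2.1, 8.4]
grip_width: 0.0538
grip_force: 12.0
```

The can has touched the floor. I'll open gently and then lift.

Emit:
drive_tool([
  {"claw": 0.38,"dx": 0,"dy": 0,"dz": -0.1,"wx": 0,"wy": 0,"wz": 0},
  {"claw": 0.34,"dx": 0,"dy": 0,"dz": -0.1,"wx": 0,"wy": 0,"wz": 0},
  {"claw": 0.28,"dx": 0,"dy": 0,"dz": -0.1,"wx": 0,"wy": 0,"wz": 0},
  {"claw": 0.22,"dx": 0,"dy": 0,"dz": -0.1,"wx": 0,"wy": 0,"wz": 0},
  {"claw": 0.16,"dx": 0,"dy": 0,"dz": -0.1,"wx": 0,"wy": 0,"wz": 0},
  {"claw": 0.1,"dx": 0,"dy": 0,"dz": -0.1,"wx": 0,"wy": 0,"wz": 0},
  {"claw": 0.05,"dx": 0,"dy": 0,"dz": -0.1,"wx": 0,"wy": 0,"wz": 0},
  {"claw": 0.05,"dx": 0,"dy": 0,"dz": -0.1,"wx": 0,"wy": 0,"wz": 0},
  {"claw": 0.05,"dx": 0,"dy": 0,"dz": -0.1,"wx": 0,"wy": 0,"wz": 0},
  {"claw": 0.05,"dx": 0,"dy": 0,"dz": -0.1,"wx": 0,"wy": 0,"wz": 0},
  {"claw": 0.05,"dx": 0,"dy": 0,"dz": -1,"wx": 0,"wy": 0,"wz": 0},
  {"claw": 0.05,"dx": 0,"dy": 0,"dz": -2,"wx": 0,"wy": 0,"wz": 0},
  {"claw": 0.05,"dx": 0,"dy": 0,"dz": -3,"wx": 0,"wy": 0,"wz": 0},
  {"claw": 0.05,"dx": 0,"dy": 0,"dz": -4,"wx": 0,"wy": 0,"wz": 0},
  {"claw": 0.05,"dx": 0,"dy": 0,"dz": -6,"wx": 0,"wy": 0,"wz": 0},
  {"claw": 0.05,"dx": 0,"dy": 0,"dz": -9,"wx": 0,"wy": 0,"wz": 0},
  {"claw": 0.05,"dx": 0,"dy": 0,"dz": -13,"wx": 0,"wy": 0,"wz": 0},
  {"claw": 0.05,"dx": 0,"dy": 0,"dz": -17,"wx": 0,"wy": 0,"wz": 0},
  {"claw": 0.05,"dx": 0,"dy": 0,"dz": -17,"wx": 0,"wy": 0,"wz": 0},
  {"claw": 0.05,"dx": 0,"dy": 0,"dz": -17,"wx": 0,"wy": 0,"wz": 0},
])

```text
t: 16.15
tool_pos: [0.5113, 0.3438, 0.2506]
tool_rot: [-0.063, 0.996, 0.061, -0.002]
wrist_force: [-0.1, -0.0, -0.4]
grip_width: 0.0878
grip_force: 0.0
```

Run:
```python
from m import *
from t import circ
o=ctrl.get_obs(); print(o["t"],inv(o["tool_pos"]),o["wrist_force"],o["grip_width"])
f=grab("wrist"); cv2.imwrite("pics/w6.png",f["image"]); P=cloud(f).reshape(-1,3)
Z=np.stack([(P-O)@up,(P-O)@vy,(P-O)@nz],1)*1000
for x0 in(-90,0,54,108):
    for ys in((-35,5),(5,35)):
        m=(Z[:,1]>ys[0])&(Z[:,1]<ys[1])&(abs(Z[:,0]-x0)<20)&(Z[:,2]>35)&(Z[:,2]<58)
        if m.sum()>50: print(x0,ys,m.sum(),np.round(circ(Z[m,0],Z[m,2]),1))
```

```text
normal [ 0.017  -0.1173  0.993 ] tilt 0.1188 resid 0.0006282042242740362
uphill from gradient 0.144
yaw 0.12635075311434885 slope 0.00017165480094616858
[[-7.330e-02  2.910e-02  2.400e-03  9.860e+02]
 [-1.980e-02  2.840e-02  1.600e-03  1.269e+03]
 [ 3.410e-02  2.830e-02  4.400e-03  1.246e+03]]
yaw 0.1262041242667349 slope -0.0005912921450892397
[[-7.330e-02  2.910e-02  2.400e-03  9.860e+02]
 [-1.980e-02  2.840e-02  1.600e-03  1.269e+03]
 [ 3.410e-02  2.830e-02  4.500e-03  1.247e+03]]
(-0.1, -0.05) [(-80, -40), (-77, -41), (-56, 19), (-53, 12), (-50, 0), (-47, 0), (-44, 0), (-41, 0), (-38, 0), (-35, 0), (-32, 0)]
(-0.1, -0.05) [(30, 0), (33, 0), (36, 0), (39, 0), (42, 0), (45, 0), (48, 0), (51, 0), (54, 0), (57, 18), (60, 14), (63, -41), (66, -41), (69, -41), (72, -41), (75, -41), (78, -41)]
(-0.05, -0.03) [(-80, -46), (-77, -45), (-53, 15), (-50, 0), (-47, 0), (-44, 0), (-41, 0), (-38, 0), (-35, 1), (-32, 0)]
(-0.05, -0.03) [(30, 0), (33, 0), (36, 0), (39, 0), (42, 0), (45, 0), (48, 0), (51, 0), (54, 0), (57, 19), (60, -18), (63, -46), (66, -45), (75, -46), (78, -45)]
(0.15, 0.2) [(-
[... 377 characters left out ...]
, 0), (218, 0), (221, 0), (224, 9), (227, 20)]
pad XYZ 0.0663390605582856 0.09689284623384914 0.10141408274155142 rect ((271.0, 78.0), (48.0, 46.0), 90.0)
world pad [0.42942885 0.23840603 0.15916015]
padn [ 0.05588533 -0.44175049  0.89539563]
origin (Y=0 guess) [0.53216855 0.19725489 0.05052787] expect z .05
16.15 [1.70441129e+02 6.79447541e-03 1.81273739e+02] [-0.10135237 -0.01565982 -0.43308119] 0.08775140615485393
-90 (-35, 5) 1108 [-89.4  30.8  24.2]
-90 (5, 35) 877 [-89.3  31.9  23.1]
0 (-35, 5) 1056 [ 0.2 29.4 25.4]
0 (5, 35) 833 [-0.1 29.6 25.2]
54 (-35, 5) 1319 [54.  29.  25.6]
54 (5, 35) 1089 [53.8 29.5 25.3]
108 (-35, 5) 1356 [107.9  29.7  24.7]
108 (5, 35) 1106 [107.7  29.9  24.7]
```

View pics/w6.png

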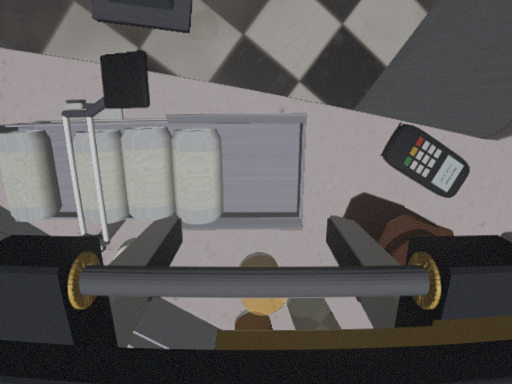

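The picture shows the bay can at (28,173), and the queue of three at x≈100, 148 and 197, all square across the lane. They fit at -89, 0, 54 and 108 mm, the rocker is up and the gripper is clear.

```bash
python3 -c "
from cell import ctrl
print(ctrl.sign_off())"
```

```text
the job is handed in; nothing more can be done
None
```

The job is done and handed in at about 16 s: the oldest can is in the bay, the rocker is back up, and the new can sits third in the queue behind the other two (measured at -89, 0, 54 and 108 mm along the track); the hand-in returned no verdict.

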